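Edge-stamping carved plaques

ROBOT

A 6-joint arm with a two-finger parallel gripper is mounted at the origin on the work surface. World frame = base frame: x ahead of the robot, y to its left, z up, the work surface at z = 0. Lengths are in m, angles in rad, forces in N, time in s.
With the tool pointing down it reaches from about 0.325 to 0.775 m from the base axis. Payload 9.3 kg.
Tool frame: the origin (TCP) lies midway between the tips of the shut fingers; the grasp point (between the pads) lies 19 mm behind it (tcp_to_grasp is the distance from the TCP to the grasp point, in m); z points along the fingers, y is the line along which they close (so a half turn about z gives the same grasp; the last joint's range is limited). The gripper opens to 85 mm and grips with 20 to 120 N. Pads are 22 mm wide; open, the fingers measure 114 mm over their backs; the gripper's body (76 mm by 85 mm) begins 54 mm behind the grasp point. The pads swing forward as they close: fully open they stand 13 mm farther back than shut.
Start: joints at [-1.343, 0.259, 0.021, 1.334, 0, 1.418], TCP at [0.204, -0.511, 0.231] pointing down, gripper open.
Joint ranges: [-3.04, 3.04], [-0.91, 1.82], [-1.04, 1.36], [-1.92, 1.95], [-1.52, 1.45], [-3.14, 3.14]. Speed limits (rad/s): [2.22, 2.22, 2.79, 3.14, 3.14, 3.14].

INTERFACE

Orientations are given as a rotation vector (axis times angle).
In Python, from bench import * gives the robot as it stands. Calls block until the motion is done:
- move_to(position, orientation): joint-space move of the TCP to a pose.
- move_linear(position, rate=0.15, rot=None): straight line of the TCP; rot=None keeps the orientation; rate is the mean speed in m/s.
- move_j(angles): joint-space move.
- move_gripper(opening, grasp_force=None): finger opening in m; grasp_force is the grip in N (None keeps the last); returns when the fingers have stopped.
- pause(seconds).
- ik(position, orientation): joint angles nearest the present ones, or None.
- sense(): the state.
- read_camera(name): name is "scene" or "side" or "wrist"; returns the picture (420x560x3 uint8, blue, green, red); there is no depth.
- get_calibration(name): a dict with "fx", "fy", "cx", "cy" (pixels), "eye" and "orientation" of the camera in the world; the wrist camera has in their place "T_tool_cam" (4x4, takes a point from camera to tool coordinates, whose origin is the TCP and whose axes are the flange's). Camera axes: x right, y down, z forward; pixel columns grow to the right and rows downward; lengths in m; the calibration is good to about 2 mm. A picture is of the moment at which its call begins: read the wrist's pose just before it. get_calibration takes no time and is no camera call.
A pose or a line that the arm cannot do raises IKError and nothing moves.
- close_job(): hands the job in; it is judged then, once.
The state is a dict: "t": time; "joint_positions": joint angles; "qvel": joint speeds; "joint_torque": joint torques, N m; "tcp_pos": TCP position; "ee_rot": TCP orientation; "ft_force": force on the tool from outside, world axes, zero at the start; "ft_torque": the same for the moment, N m; "opening": finger opening in m; "grasp_force": force on a finger pad.
Only numpy, scipy, OpenCV 4.12 (cv2) and the standard library are available. Lean on these libraries where they do the work, as an engineer would, in place of code of your own. Each camera call takes 0.05 s, during which the arm holds its last target. There are 200 camera calls.

TASK

Throw the edge stamp's lever into its middle (print) notch; then, taking the carved plaques from the longest to the shortest, press a short end of each squarely and centrally against the fence so that the sprung stamp head is pushed fully in, hold it there steady for three seconds, and slide it onto the drying mat. When all are stamped throw the lever over into its park notch (the left one, seen from the robot). The carvings are freshly painted: keep every plaque flat, sliding it over the table without lifting it, leave them all lying side by side on the mat, and leave the other things where they are.

Things in the scene. Friction and masses are not known exactly. Their poses are not given: they have to be found in the camera images.
- stop: Edge stamp, fixed to the table: steel fence 130 mm wide, 40 tall; behind it a grey housing 44 tall with a lever on top, reaching 142 mm behind the face. Origin on the table 50 mm in front of the fence face; +x runs from there squarely into the fence, y along it. The lever's upright pivot is at (0.160, 0) in this frame, its handle 65 mm from the pivot.
- stop_face (a point): Middle of the fence face, 10 mm above the table, where the sprung rubber stamp head (18 mm wide, 12 tall, centred here) comes out.
- stamp (a joint): How far the stamp head is pushed in, m: 0 free. In the print notch the free head stands 6 mm out of the fence, so a plaque hard against the fence reads about 0.006; the spring pushes back with 3.5 N at first touch, about 8 N at the fence. In park the head is hidden inside the fence; in clean it stands 13 mm out, too far to be pushed home (its stroke is 9 mm).
- lever (a joint): Lever angle, rad, 0 to 1.2, growing anticlockwise from above: 0 = park notch (handle towards the stop's +y), 0.6 = print notch (middle, arm square to the fence), 1.2 = clean notch (towards -y). Starts between print and clean, at 0.9 to 1.2. About 3 N at the handle move it; it stays where left. In a notch: within 0.08 rad. Pairs of short steel ticks ahead of the arm mark the notches.
- lever_grip (a point): Middle of the lever's handle: an upright black round grip, 14 mm thick, from 63 to 107 mm above the table (this point at 85 mm); take it from above. It turns with the lever; its x axis runs along the arm to the pivot, so in print it lies along the stop's x.
- notch_park (a point): Where lever_grip is when the lever is in the park notch (the left one, seen from the robot).
- notch_print (a point): Where lever_grip is when the lever is in the print notch.
- notch_clean (a point): Where lever_grip is when the lever is in the clean notch.
- mat: Drying mat: a dark sheet with a pale cork rim flat on the table, 160 mm (x) by 300 mm (y), about 1 mm thick, nothing to catch on; origin at its centre. A plaque is on the mat when its centre is at least 25 mm inside the mat's edges.
- plaque104: Carved wooden plaque showing a house: flat block 104 long (x) by 46 wide (y) by 20 thick with relief about 4 higher, mass 40 to 115 g; origin at the centre of its underside. May be absent. Either short end may be stamped.
- plaque90: Carved wooden plaque showing a tree: flat block 90 long (x) by 46 wide (y) by 20 thick with relief about 4 higher, mass 40 to 115 g; origin at the centre of its underside. May be absent. Either short end may be stamped.
- plaque76: Carved wooden plaque showing a fence with shrubs: flat block 76 long (x) by 46 wide (y) by 20 thick with relief about 4 higher, mass 40 to 115 g; origin at the centre of its underside. May be absent. Either short end may be stamped.
- plaque62: Carved wooden plaque showing a sun over a hedge: flat block 62 long (x) by 46 wide (y) by 20 thick with relief about 4 higher, mass 40 to 115 g; origin at the centre of its underside. May be absent. Either short end may be stamped.
- water_cup: Bystander, not part of the job: white cup, 68 across, 85 tall (mm).
- paint_jar: Bystander, not part of the job: closed jar, 52 across, 60 tall (mm).
- varnish_can: Bystander, not part of the job: can, 66 across, 100 tall (mm).
- tape_roll: Bystander, not part of the job: roll of tape lying flat, 92 across, 24 tall (mm).
- eraser: Bystander, not part of the job: white eraser 42 x 22 x 13 (mm).
- brush: Bystander, not part of the job: brush lying flat, origin in its middle (mm).
- sanding_block: Bystander, not part of the job: cork block 90 x 60 x 35 (mm).

How it is judged:
On the way, in this order (a step that is already met when the one before it is completed fails the run):
1. the lever is thrown into the print notch (value of joint lever between 0.52 and 0.68 rad), for 0.3 s.
2. plaque104 is held steady with a short end square against the fence (so the stamp head is pushed in), the lever still in print, for 2.5 s (angle between the x axis of plaque104 and the x axis of lever_grip, either way round below 0.16 rad and x of plaque104 in the frame of stop between -0.005 and 0.05 m and angle between the x axis of plaque104 and the x axis of stop, either way round below 0.08 rad and linear speed of plaque104 below 0.02 m/s and y of plaque104 in the frame of stop between -0.01 and 0.01 m), for 2.5 s.
3. plaque90 is held steady with a short end square against the fence (so the stamp head is pushed in), the lever still in print, for 2.5 s (angle between the x axis of plaque90 and the x axis of lever_grip, either way round below 0.16 rad and x of plaque90 in the frame of stop between 0.002 and 0.05 m and angle between the x axis of plaque90 and the x axis of stop, either way round below 0.08 rad and linear speed of plaque90 below 0.02 m/s and y of plaque90 in the frame of stop between -0.01 and 0.01 m), for 2.5 s.
4. plaque76 is held steady with a short end square against the fence (so the stamp head is pushed in), the lever still in print, for 2.5 s (angle between the x axis of plaque76 and the x axis of lever_grip, either way round below 0.16 rad and x of plaque76 in the frame of stop between 0.009 and 0.05 m and angle between the x axis of plaque76 and the x axis of stop, either way round below 0.08 rad and linear speed of plaque76 below 0.02 m/s and y of plaque76 in the frame of stop between -0.01 and 0.01 m), for 2.5 s.
5. plaque62 is held steady with a short end square against the fence (so the stamp head is pushed in), the lever still in print, for 2.5 s (angle between the x axis of plaque62 and the x axis of lever_grip, either way round below 0.16 rad and x of plaque62 in the frame of stop between 0.016 and 0.05 m and angle between the x axis of plaque62 and the x axis of stop, either way round below 0.08 rad and linear speed of plaque62 below 0.02 m/s and y of plaque62 in the frame of stop between -0.01 and 0.01 m), for 2.5 s.
6. the lever is thrown back into the park notch (value of joint lever below 0.08 rad), for 0.2 s.
At the end, for the whole second after the job is handed in: Every plaque present was stamped in order, longest first, and now lies flat and still on the table's drying mat with its centre at least 25 mm inside the mat's edges; the lever is within 0.08 rad of the park notch (value of joint lever below 0.08 rad and x of plaque104 in the frame of mat between -0.055 and 0.055 m and y of plaque104 in the frame of mat between -0.125 and 0.125 m and height (world z) of each of plaque104, plaque90, plaque76, plaque62 below 0.006 m and angle between each of plaque104, plaque90, plaque76, plaque62's own z axis and vertical below 0.1 rad and linear speed of each of plaque104, plaque90, plaque76, plaque62 below 0.01 m/s and x of plaque90 in the frame of mat between -0.055 and 0.055 m and y of plaque90 in the frame of mat between -0.125 and 0.125 m and x of plaque76 in the frame of mat between -0.055 and 0.055 m and y of plaque76 in the frame of mat between -0.125 and 0.125 m and x of plaque62 in the frame of mat between -0.055 and 0.055 m and y of plaque62 in the frame of mat between -0.125 and 0.125 m); the robot touches nothing.
It fails at once if a plaque is lifted clear of the table or tipped (height (world z) of any of plaque104, plaque90, plaque76, plaque62 above 0.018 m or angle between any of plaque104, plaque90, plaque76, plaque62's own z axis and vertical above 0.4 rad).
It fails at once if a bystander is moved more than 40 mm (distance of any of water_cup, paint_jar, varnish_can, tape_roll, eraser, brush, sanding_block from where it was at the start of the episode above 0.04 m).
Of plaque104, plaque90, plaque76, plaque62 only 2 to 3 are there at a start; the rules pass over those that are not, and their reading is None.
At some moment in a run one of plaque104, plaque90, plaque76, plaque62 may be knocked a few centimetres aside while the robot is not near it.
Once in a run the grip may slacken for a moment while it holds something.
It also fails if it takes over 210 s, if anything falls off the work surface, if the arm or the gripper's body presses on something with over 40 N, if the wrist force passes 120 N, or if a joint passes its speed limit or range.

## Working session

There is one attempt and no reset: what is moved stays moved. The work goes in short steps, each a Python script; the robot and the scene stay as the last script left them, time stands still between calls to the robot, and variables do not carry over. Pictures are saved under pics/ and viewed, at most 14 in all, crops included, and the job is handed in when it is done.

```bash
mkdir -p pics; ls; python3 - <<'E'
from bench import *
import cv2
for n in ("scene","side"):
    cv2.imwrite(f"pics/{n}0.png",read_camera(n)); print(n,get_calibration(n))
print(get_calibration("wrist")); print(sense())
E
```

```text
pics
scene {'fx': 444.6641286211392, 'fy': 444.6641286211392, 'cx': 271.9402227015171, 'cy': 211.00121195278427, 'eye': array([1.06511358, 0.48691945, 1.11531917]), 'orientation': array([-1.2073366 , -2.55044991,  0.73962964])}
side {'fx': 442.7465851991195, 'fy': 442.7465851991195, 'cx': 283.3639357588428, 'cy': 207.0758963750336, 'eye': array([0.3076934 , 0.98703222, 1.14503079]), 'orientation': array([-0.37176001,  2.82162988, -1.08561644])}
{'fx': 356.1709688463699, 'fy': 356.1709688463699, 'cx': 273.28481831988944, 'cy': 215.70013380643138, 'T_tool_cam': array([[ 2.38389401e-04, -9.53671842e-01, -3.00848733e-01,
         7.73614716e-02],
       [ 9.99999250e-01, -1.34129427e-04,  1.21757096e-03,
        -8.71131637e-04],
       [-1.20151581e-03, -3.00848798e-01,  9.53671095e-01,
        -1.43849371e-01],
       [ 0.00000000e+00,  0.00000000e+00,  0.00000000e+00,
         1.00000000e+00]])}
{'t': 0.1, 'joint_positions': array([-1.34261024e+00,  2.59145801e-01,  2.08389372e-02,  1.33369021e+00,
        1.24643244e-05,  1.41818773e+00]), 'qvel': array([ 1.39210494e-05, -2.35459198e-03, -4.45081504e-04, -1.81369206e-03,
       -1.70787425e-03, -4.07102397e-04]), 'joint_torque': array([ 5.59899345e-03, -5.56694233e+01,  3.45069265e+01,  1.17030717e-02,
       -1.60575205e-04, -1.20089734e-05]), 'tcp_pos': array([ 0.20435064, -0.51036356,  0.23072174]), 'ee_rot': array([-3.08364263e+00, -5.94316310e-01,  5.16727338e-05]), 'ft_force': array([-0.53137716,  0.39623374,  0.58759445]), 'ft_torque': array([-0.04609881,  0.00797679,  0.02836487]), 'grasp_force': 0.0, 'opening': 0.08520951416949542}
```

View pics/scene0.png

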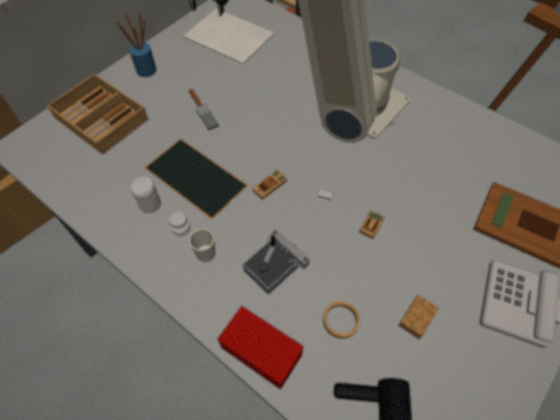

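View pics/side0.png

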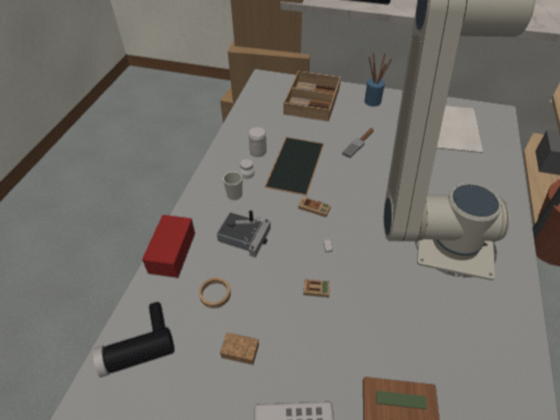

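```bash
cat > h.py <<'E'
from bench import *
import cv2, numpy as np
from scipy.spatial.transform import Rotation as R
def campose(n):
    c=get_calibration(n); K=np.array([[c['fx'],0,c['cx']],[0,c['fy'],c['cy']],[0,0,1]])
    if n=="wrist":
        s=sense(); Rt=R.from_rotvec(s['ee_rot']).as_matrix(); T=c['T_tool_cam']
        return K,Rt@T[:3,:3],s['tcp_pos']+Rt@T[:3,3]
    return K,R.from_rotvec(c['orientation']).as_matrix(),np.array(c['eye'])
def rect(n,z,x0,x1,y0,y1,s):
    """top-down picture of plane z; up = +x, left = +y, s px per m; px -> x=x1-r/s, y=y1-c/s"""
    K,Rc,e=campose(n); im=read_camera(n)
    A=np.array([[0,-1/s,x1],[-1/s,0,y1],[0,0,z],])  # (c,r,1)->xyz
    H=K@Rc.T@(A-np.outer(e,[0,0,1]))
    return cv2.warpPerspective(im,H,(int((y1-y0)*s),int((x1-x0)*s)),flags=cv2.INTER_CUBIC|cv2.WARP_INVERSE_MAP),im
def down(yaw):  # tool z down; tool x along (cos yaw, sin yaw)
    c,s=np.cos(yaw),np.sin(yaw)
    return R.from_matrix(np.array([[c,s,0],[s,-c,0],[0,0,-1]])).as_rotvec()
E
python3 - <<'E'
from h import *
for n in("scene","side"):
    r,_=rect(n,0.0,0.2,0.8,-.45,.35,900); cv2.imwrite(f"pics/r_{n}.png",r)
a=np.hstack([cv2.imread("pics/r_scene.png"),cv2.imread("pics/r_side.png")])
cv2.imwrite("pics/r.png",cv2.resize(cv2.imread("pics/r_scene.png"),(720,540)))
print(R.from_rotvec(sense()['ee_rot']).as_matrix().round(2))
E
```

```text
[[ 0.93  0.37 -0.  ]
 [ 0.37 -0.93  0.  ]
 [ 0.   -0.   -1.  ]]
```

View pics/r.png

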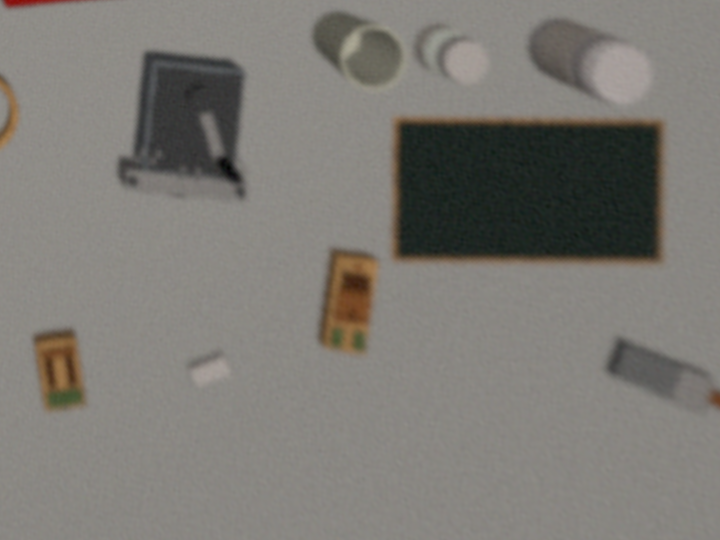

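```bash
python3 - <<'E'
from h import *
move_to([0.5,-0.12,0.33],down(np.pi))
r,i=rect("wrist",0.024,0.3,0.7,-.4,.1,1500); cv2.imwrite("pics/w1.png",r); cv2.imwrite("pics/w1i.png",i); 
move_to([0.46,0.18,0.33],down(np.pi))
r,i=rect("wrist",0.024,0.3,0.7,-.0,.4,1500); cv2.imwrite("pics/w2.png",r); cv2.imwrite("pics/w2i.png",i); print(sense()['t'],sense()['joint_positions'])
E
```

```text
3.275 [ 2.00817549e-01  1.51455692e-01  1.30054568e-01  1.54953205e+00
 -2.31700987e-04  2.02305364e-01]
```

View pics/w1.png

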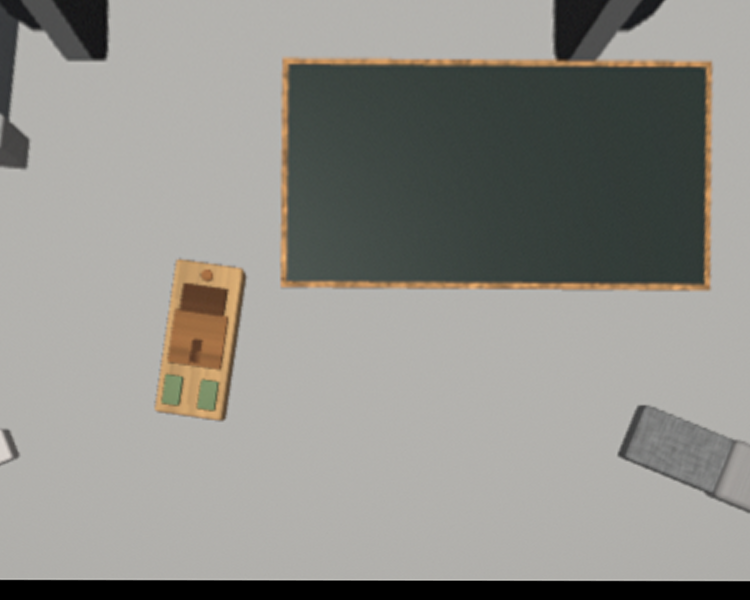

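View pics/w2.png

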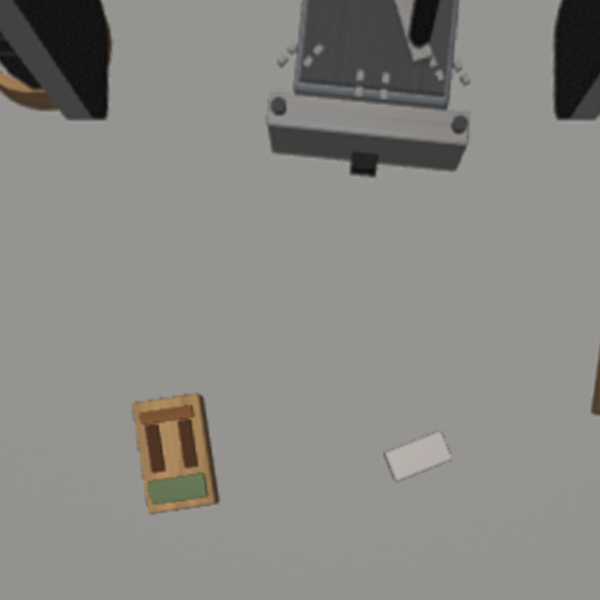

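```bash
cat >> h.py <<'E'
SY=-0.101; SF=np.array([.604,.155]); SX=np.array([np.cos(SY),np.sin(SY)]); SYV=np.array([-SX[1],SX[0]])
PIV=SF+.110*SX
def lev(th):
    a=np.pi+SY+th-.6; return PIV+.065*np.array([np.cos(a),np.sin(a)]),a
def lever(th0,th1,z=.072):
    p,a=lev(th0); move_gripper(.085,30); move_to([*p,.17],down(a)); move_linear([*p,z],.1)
    move_gripper(0,30); s=sense(); q=s['tcp_pos'][:2]; print('grip',s['opening'],s['grasp_force'],s['tcp_pos'],s['ft_force'])
    for th in np.linspace(th0,th1,int(abs(th1-th0)/.1)+2)[1:]:
        p,a=lev(th); move_linear([*p,z],.05,down(a))
    pause(.4); s=sense(); print('end',s['opening'],s['grasp_force'],s['tcp_pos'],s['ft_force'])
    move_gripper(.085); p=s['tcp_pos'].copy(); p[2]=.2; move_linear(p,.15)
E
python3 - <<'E'
from h import *
lever(.96,.6)
p=np.array([.46,.155]); move_to([*p,.33],down(np.pi))
r,i=rect("wrist",0.02,0.3,0.75,-.0,.4,1500); cv2.imwrite("pics/w3.png",r[:,:]);cv2.imwrite("pics/w3i.png",i); print(sense()['t'])
E
```

```text
grip 0.013100225601219246 29.18386459350586 [0.65060068 0.12712685 0.07214345] [-1.45519681 -0.77702047  1.5764851 ]
end 0.013170424817011007 29.66711550951004 [0.64840677 0.15047854 0.07211033] [-5.20793715 -0.54694648  6.28285059]
10.4
```

View pics/w3.png

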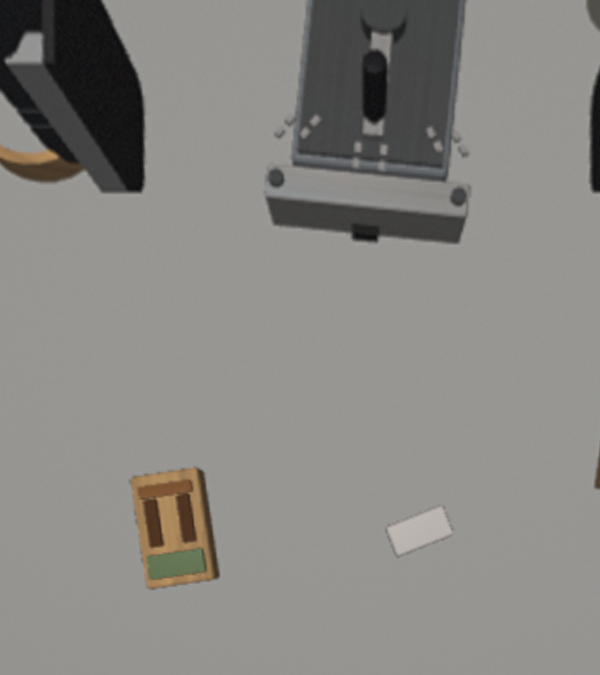

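```bash
cat >> h.py <<'E'
def locate(x,y,z=.25,name=None):
    """centre, long-axis yaw (near 0), size of the wooden blob nearest (x,y); camera straight above"""
    move_to([x+.077,y,z],down(np.pi)); pause(.2)
    s=2000; w=.09
    r,_=rect("wrist",.02,x-w,x+w,y-w,y+w,s)
    hsv=cv2.cvtColor(cv2.GaussianBlur(r,(5,5),0),cv2.COLOR_BGR2HSV)
    m=((hsv[...,1]>75)&(hsv[...,2]>40)).astype(np.uint8)*255
    m=cv2.morphologyEx(m,cv2.MORPH_CLOSE,np.ones((25,25),np.uint8)); m=cv2.morphologyEx(m,cv2.MORPH_OPEN,np.ones((25,25),np.uint8))
    if name: cv2.imwrite(f"pics/{name}.png",np.hstack([r,cv2.merge([m]*3)]))
    cs=cv2.findContours(m,cv2.RETR_EXTERNAL,cv2.CHAIN_APPROX_NONE)[0]
    (cx,cy),(a,b),ang=cv2.minAreaRect(max(cs,key=cv2.contourArea))
    pts=cv2.boxPoints(((cx,cy),(a,b),ang)); e=max((pts[1]-pts[0],pts[2]-pts[1]),key=np.linalg.norm)
    yaw=np.arctan2(-e[0],-e[1]); yaw=(yaw+np.pi/2)%np.pi-np.pi/2
    print('loc',x+w-cy/s,y+w-cx/s,'yaw',yaw,'size',max(a,b)/s,min(a,b)/s,'t',sense()['t'])
    return np.array([x+w-cy/s,y+w-cx/s]),yaw
E
python3 - <<'E'
from h import *
locate(.467,-.034,name="l1"); locate(.395,.283,name="l2")
E
cd pics; python3 -c "
import cv2,numpy as np
cv2.imwrite('l.png',np.vstack([cv2.imread('l1.png'),cv2.imread('l2.png')])[:, :])"
```

```text
loc 0.47427880859375005 -0.03142692565917969 yaw -0.1444416 size 0.10317787933349609 0.045278076171875 t 11.5417
loc 0.39817297363281245 0.28561328125 yaw 0.15101528 size 0.0751242904663086 0.04511111068725586 t 13.025
```

```bash
cat >> h.py <<'E'
ZG=.003
def grip(c,yaw,z=ZG):
    move_gripper(.085,50); o=down(yaw+np.pi); move_to([*c,.1],o); move_linear([*c,z],.08); move_gripper(0,50)
    s=sense(); print('grip',s['opening'],s['grasp_force'],s['tcp_pos'],s['ft_force'],s['t'])
def slide(c,yaw,rate=.08):
    move_linear([*c,ZG],rate,down(yaw+np.pi)); s=sense(); print('slide',c,s['opening'],s['grasp_force'].round(1),s['ft_force'].round(1),s['t'])
def press(L,F=18):
    d=L/2+.012; slide(SF-d*SX,SY); pause(.3); f0=sense()['ft_force'][:2]@SX
    while d>L/2-.006:
        d-=.001; move_linear([*(SF-d*SX),ZG],.02); s=sense(); f=s['ft_force'][:2]@SX-f0
        print('%.3f:%.1f'%(d,f),end=' ')
        if f<-F: break
    pause(.3)
    for k in range(6):
        pause(.5); s=sense(); print('hold',s['tcp_pos'].round(4),s['opening'].round(4),round(s['grasp_force'],1),(s['ft_force'][:2]@SX-f0).round(1),s['t'])
E
python3 - <<'E'
from h import *
c,y=np.array([.4743,-.0314]),-.1444
grip(c,y)
slide(c+[.005,.03],y); slide(SF-.09*SX-[.005,.08],SY); press(.104)
cv2.imwrite("pics/p1.png",np.hstack([read_camera("wrist"),read_camera("side")[130:330,150:430].repeat(2,0)[:420].repeat(2,1)[:, :560] if 0 else cv2.resize(read_camera("side")[160:300,180:350],(510,420))]))
E
```

```text
grip 0.04510389315420006 51.37124061584473 [ 0.47444693 -0.03141247  0.00349053] [-1.85611764  0.57018983  6.19794204] 16.3667Traceback (most recent call last):
  File "<stdin>", line 4, in <module>
  File "h.py", line 50, in slide
    move_linear([*c,ZG],rate,down(yaw+np.pi)); s=sense(); print('slide',c,s['opening'],s['grasp_force'].round(1),s['ft_force'].round(1),s['t'])
                                                                                       ^^^^^^^^^^^^^^^^^^^^^^
AttributeError: 'float' object has no attribute 'round'
```

```bash
sed -i "s/s\['grasp_force'\].round(1)/round(s['grasp_force'],1)/; s/^ZG=.003/ZG=.0035/" h.py
python3 - <<'E'
from h import *
slide(SF-.09*SX-[.005,.08],SY); press(.104)
cv2.imwrite("pics/p1.png",np.hstack([cv2.resize(read_camera("wrist"),(400,300)),cv2.resize(read_camera("side")[190:290,190:323],(400,300))]))
E
```

```text
slide [0.50945865 0.08407455] 0.04475498111609954 51.1 [0.2 2.3 4.4] 18.1833
slide [0.54032615 0.16145302] 0.044729276922498284 51.2 [-0.3 -1.7  3.9] 19.375
0.063:-3.3 0.062:-4.7 0.061:-5.2 0.060:-5.1 0.059:-5.5 0.058:-10.4 0.057:-13.0 0.056:-13.4 0.055:-16.2 0.054:-16.8 0.053:-17.7 0.052:-17.8 0.051:-19.3 Traceback (most recent call last):
  File "<stdin>", line 2, in <module>
  File "h.py", line 59, in press
    pause(.5); s=sense(); print('hold',s['tcp_pos'].round(4),s['opening'].round(4),round(s['grasp_force'],1),(s['ft_force'][:2]@SX-f0).round(1),s['t'])
                                                             ^^^^^^^^^^^^^^^^^^
AttributeError: 'float' object has no attribute 'round'
```

```bash
sed -i "s/s\['opening'\].round(4)/round(s['opening'],4)/" h.py
python3 - <<'E'
from h import *
def st(): 
    s=sense(); return ((s['tcp_pos'][:2]-SF)@SX).round(4),((s['tcp_pos'][:2]-SF)@SYV).round(4),(s['ft_force'][:2]@SX).round(1),round(s['opening'],4),round(s['t'],2)
print(st())
for d in(.050,.049,.048,.047):
    move_linear([*(SF-d*SX),ZG],.02); pause(.2); print(st())
    if st()[2]<-28: break
cv2.imwrite("pics/p1.png",np.hstack([cv2.resize(read_camera("wrist"),(400,300)),cv2.resize(read_camera("side")[190:290,190:323],(400,300))]))
E
```

```text
(np.float64(-0.0558), np.float64(0.0002), np.float64(-20.0), 0.0449, 23.73)
(np.float64(-0.0551), np.float64(0.0002), np.float64(-22.4), 0.0448, 24.18)
(np.float64(-0.0545), np.float64(0.0002), np.float64(-23.0), 0.0447, 24.62)
(np.float64(-0.0545), np.float64(0.0002), np.float64(-26.2), 0.0453, 25.07)
(np.float64(-0.0544), np.float64(0.0001), np.float64(-31.2), 0.0451, 25.52)
```

View pics/p1.png

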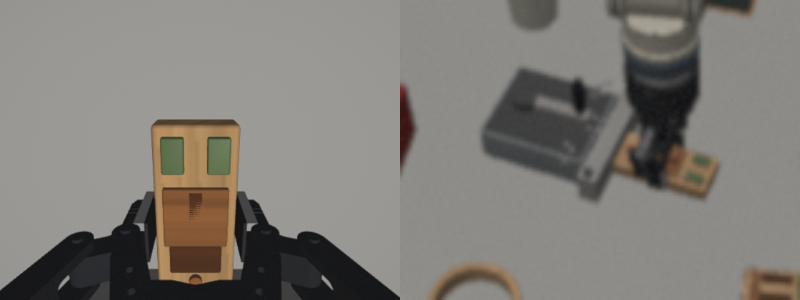

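```bash
python3 - <<'E'
from h import *
for k in range(7):
    pause(.5); s=sense(); print(((s['tcp_pos'][:2]-SF)@SX).round(4),(s['ft_force'][:2]@SX).round(1),round(s['opening'],4),round(s['grasp_force'],1),round(s['t'],2))
slide(SF-.085*SX,SY,.05); slide([.50,.05],-.05,.1); slide([.515,-.15],0,.1); slide([.575,-.307],0,.1)
pause(.3); s=sense(); move_gripper(.06); p=s['tcp_pos'].copy(); p[2]=.12; move_linear(p,.1)
locate(.575,-.307,name="l1"); locate(.398,.2855,name="l2")
E
```

```text
-0.0544 -31.6 0.0454 54.1 26.12
-0.0544 -31.1 0.0449 54.1 26.62
-0.0544 -31.7 0.045 54.1 27.12
-0.0544 -31.6 0.0447 54.1 27.62
-0.0544 -31.7 0.0449 54.1 28.12
-0.0544 -30.9 0.0449 54.1 28.62
-0.0544 -31.3 0.0449 54.1 29.12
slide [0.51943317 0.16357041] 0.044698050165223414 51.4 [-3.2  1.5  7.2] 30.0333
slide [0.5, 0.05] 0.04447299777201839 51.3 [-1.  -3.3  6.8] 31.3333
slide [0.515, -0.15] 0.04477213665233337 51.4 [-0.6  4.   6.6] 33.4917
slide [0.575, -0.307] 0.04466377525298653 51.6 [-2.2  3.5  8.2] 35.325
loc 0.5917500076293944 -0.26999999618530274 yaw 0.0 size 0.10349998474121094 0.045999992370605466 t 38.15
loc 0.4069094009399414 0.28698657226562496 yaw 0.14707828 size 0.05744706726074219 0.04513698577880859 t 40.6083
```

```bash
cd pics; python3 -c "
import cv2,numpy as np
cv2.imwrite('l.png',cv2.resize(np.vstack([cv2.imread('l1.png'),cv2.imread('l2.png')]),(600,600)))"
```

```text
Traceback (most recent call last):
ValueError: all the input array dimensions except for the concatenation axis must match exactly, but along dimension 1, the array at index 0 has size 720 and the array at index 1 has size 718
```

View pics/l.png

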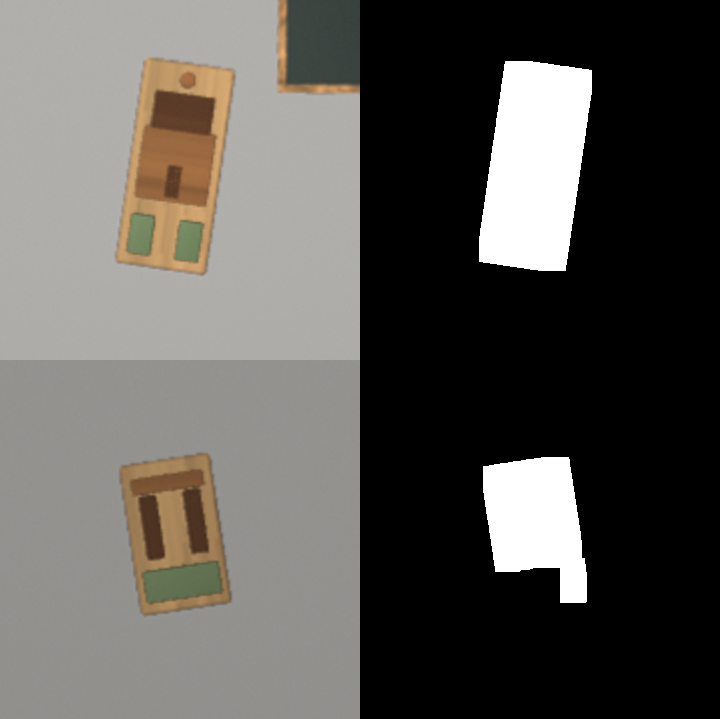

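View pics/l1.png

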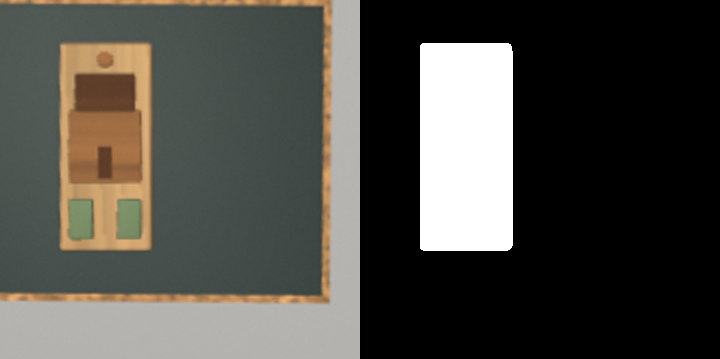

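```bash
python3 - <<'E'
from h import *
grip(np.array([.398,.2857]),.149)
slide([.43,.27],.1); slide(SF-.09*SX,SY)
d=.05
def st(): 
    s=sense(); return ((s['tcp_pos'][:2]-SF)@SX).round(4),((s['tcp_pos'][:2]-SF)@SYV).round(4),(s['ft_force'][:2]@SX).round(1),round(s['opening'],4),round(s['grasp_force'],1),round(s['t'],2)
slide(SF-d*SX,SY,.05)
while d>.030:
    d-=.001; move_linear([*(SF-d*SX),ZG],.02); pause(.1); q=st(); print(d,*q)
    if q[2]<-30: break
for k in range(7): pause(.5); print(*st())
cv2.imwrite("pics/p2.png",np.hstack([cv2.resize(read_camera("wrist"),(400,300)),cv2.resize(read_camera("side")[190:290,190:323],(400,300))]))
E
```

```text
grip 0.04475903494881385 51.475576758384705 [0.39812569 0.28581083 0.00400963] [-1.39552835 -1.45054979  5.66597311] 43.5083
slide [0.43, 0.27] 0.04491000978355308 51.3 [ 2.5 -1.7  4.4] 44.1
slide [0.51445865 0.16407455] 0.04480382271471412 52.0 [-4.2  4.  10.8] 45.9417
slide [0.55425481 0.16004142] 0.04452928083505346 52.6 [-9.   1.1 15.7] 46.8917
0.049 -0.0515 0.0004 -10.4 0.0448 52.7 47.24
0.048 -0.0505 0.0004 -10.7 0.0453 52.6 47.59
0.047 -0.0495 0.0004 -11.2 0.0448 52.6 47.94
0.046 -0.0485 0.0004 -10.2 0.0447 52.6 48.29
0.045 -0.0475 0.0004 -9.8 0.0446 52.6 48.64
0.044 -0.0465 0.0004 -10.4 0.0446 52.7 48.99
0.043 -0.0465 0.0004 -14.8 0.0448 53.0 49.34
0.041999999999999996 -0.0462 0.0004 -16.9 0.0447 53.3 49.69
0.040999999999999995 -0.0454 0.0004 -18.6 0.0448 53.4 50.04
0.039999999999999994 -0.0447 0.0004 -20.8 0.0453 53.5 50.39
0.03899999999999999 -0.0439 0.0004 -20.0 0.0449 53.6 50.74
0.03799999999999999 -0.0432 0.0004 -20.5 0.0446 53.7 51.09
0.03699999999999999 -0.0424 0.0004 -23.5 0.0446 53.8 51.44
0.03599999999999999 -0.0417 0.0004 -24.5 0.0449 53.9 51.79
0.03499999999999999 -0.0409 0.0004 -24.7 0.0447 53.9 52.14
0.03399999999999999 -0.0405 0.0004 -27.1 0.0452 54.1 52.49
0.03299999999999999 -0.0404 0.0004 -30.8 0.0448 54.5 52.84
-0.0404 0.0004 -30.9 0.045 54.5 53.34
-0.0404 0.0004 -30.7 0.0441 54.5 53.84
-0.0404 0.0004 -30.9 0.0447 54.5 54.34
-0.0404 0.0003 -31.8 0.0447 54.5 54.84
-0.0404 0.0003 -30.8 0.0447 54.5 55.34
-0.0404 0.0004 -31.0 0.0447 54.5 55.84
-0.0404 0.0004 -30.6 0.0447 54.5 56.34
```

```bash
python3 - <<'E'
from h import *
slide(SF-.085*SX,SY,.05); slide([.50,.05],-.05,.1); slide([.53,-.09],0,.1); slide([.585,-.155],0,.08)
pause(.3); s=sense(); move_gripper(.06); p=s['tcp_pos'].copy(); p[2]=.15; move_linear(p,.1)
lever(.6,-.01)
move_to([.50,-.02,.36],down(np.pi)); pause(.3)
r,_=rect("wrist",.0,.35,.75,-.40,.3,1100); cv2.imwrite("pics/f.png",r); print(sense()['t'])
E
```

```text
slide [0.51943317 0.16357041] 0.04463957298967961 51.6 [ 1.2 -0.8  8. ] 57.6333
slide [0.5, 0.05] 0.044590328772084895 51.8 [-0.4  2.4  9.3] 58.9333
slide [0.53, -0.09] 0.044810688879878956 52.2 [-1.   6.8 12.3] 60.5167
slide [0.585, -0.155] 0.04477654490334683 52.5 [-6.2  6.5 14.2] 61.7333
grip 0.012721488414665905 29.18225795030594 [0.64876836 0.15042669 0.0721218 ] [-0.73746588  0.16993178  1.06343344]
end 0.013433122534590607 30.317218601703644 [0.66331587 0.1849988  0.07204371] [-6.02724108 -6.18634505  6.8890812 ]
72.7833
```

View pics/f.png

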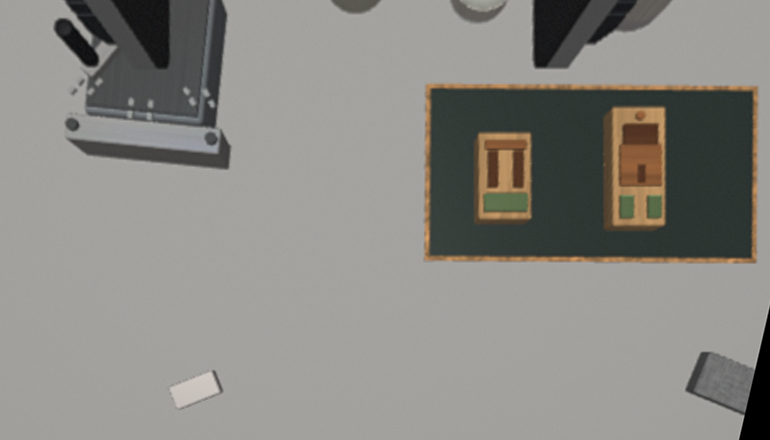

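```bash
python3 -c "
from bench import *
print(close_job())"
```

```text
the job is handed in; nothing more can be done
None
```

I stamped the two plaques that were there, the 104 mm house and then the 76 mm fence with shrubs, left both flat on the mat, threw the lever to park, and handed the job in at about 73 s; the hand-in returned no verdict.

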